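# Build up the filter head on the vacuum manifold

## Robot

A 6-joint arm with a two-finger parallel gripper is mounted at the origin on a cart in front of the work surface, level with it; the furniture and walls round the work are solid. World frame = base frame: x ahead of the robot, y to its left, z up, the work surface at z = 0. Lengths are in m, angles in rad, forces in N, time in s.
With the tool pointing down it reaches from about 0.3 to 1 m from the base axis. Payload 5.1 kg.
Tool frame: the origin (TCP) lies midway between the tips of the shut fingers; the grasp point (between the pads) lies 19 mm behind it (arm.pinch_z is the distance from the TCP to the grasp point, in m); z points along the fingers, y is the line along which they close (so a half turn about z gives the same grasp; the last joint's range is limited). The gripper opens to 95 mm and grips with 3 to 60 N. Pads are 20 mm wide; open, the fingers measure 119 mm over their backs; the gripper's body (75 mm by 180 mm) begins 59 mm behind the grasp point.
Start: joints at [1.168, 0.124, 1.65, -0, 1.367, -0.083], TCP at [0.204, 0.617, 0.193] pointing down, gripper open.
Joint ranges: [-2.61, 2.61], [-1.02, 2.33], [0.03, 2.71], [-1.35, 4.49], [0.32, 2.68], [-2.91, 2.91]. Speed limits (rad/s): [2.57, 2.57, 3.14, 3.14, 3.14, 3.14].

## Interface

Orientations are given as a unit quaternion [x, y, z, w].
In Python, from rig import arm gives the robot as it stands.
- The arm moves only by the shell command python3 -m jog 'ROWS'. ROWS is a JSON object of lists of equal length, an entry for each row: "claw": the opening, from 0 (shut) to 1 (fully open); "dp": the shift along the world's x, y, z in m, a list of three; "twist": the turn about the world's z in degrees. In form: {"claw": [claw, ...], "dp": [[dx, dy, dz], ...], "twist": [twist, ...]}. A call has 1 to 12 rows; each row is the pose to reach, as a shift and turn from the pose commanded when the call began; what a row does not reach only later rows make up. A row lasts 1/8 s, in which the tool goes at most 62.5 mm and 10.7 degrees, less where a joint would pass 70% of its speed; a pose out of reach is approached as far as the arm can. A call with a gripper value outside its range is refused whole. The fingers move at their own pace and stop on an object; the grip force is fixed at half the most. Time passes only in rows, so rows that repeat a pose let the fingers close. It gives the time, the measured TCP pose, the force, the opening and the grip force at its end, in the units of the state.
- arm.get_state(): the state, without advancing time (a new reading comes with each control period).
- arm.get_image(name): name is "side" or "top"; returns the picture (420x560x3 uint8, red, green, blue); there is no depth.
- arm.camera_model(name): a dict with "fx", "fy", "cx", "cy" (pixels), "dist_coeffs" ([k1, k2, p1, p2, k3] as OpenCV has them; the pictures are not rectified), "world_from_camera" (4x4, takes a point from camera to world coordinates). Camera axes: x right, y down, z forward; pixel columns grow to the right and rows downward; lengths in m; the calibration is good to about 2 mm. A picture is of the moment at which its call begins. camera_model takes no time and is no camera call.
- arm.sign_off(): hands the job in; it is judged then, once.
The state is a dict: "time_s": time; "joint_positions": joint angles; "qd": joint speeds; "effort": joint torques, N m; "eef_pos": TCP position; "tool_rot": TCP orientation; "wrist_force": force on the tool from outside, world axes, zero at the start; "ft_torque": the same for the moment, N m; "opening": finger opening in m; "gripper_force": force on a finger pad.
Only numpy, scipy, OpenCV 4.12 (cv2) and the standard library are available. Lean on these libraries where they do the work, as an engineer would, in place of code of your own. Each camera call takes 0.05 s, during which the arm holds its last target. There are 200 camera calls.

## Task

Build up the large filter head on the free nozzle of the steel vacuum manifold, one part after another from the bottom up: first the filter base, down over the nozzle until it rests on the white gasket, then the large filter disc flat into the recess of the base, then the large funnel down over the disc, and last the lid on the funnel. Set each part down gently without dropping it, so that everything sits fully home and upright. The small filter disc, the small funnel and the amber flask are not needed: leave them where they are.

Things in the scene. Friction and masses are not known exactly. Their poses are not given: they have to be found in the camera images.
- manifold: Fixed vacuum manifold: steel tube 38 mm thick, 206 mm long, along y (-42 to +164, hose tail to +192 mm). Origin on the bench right below the free nozzle, z up. Free nozzle: bare steel taper, 22 mm wide at its foot, 10 mm at the tip; it stands from a white gasket (51 mm wide, top at z = 75 mm) to z = 92 mm. The nozzle at y = +120 mm has a black rubber cap (33 mm wide, top 101 mm) and is not used. 
- filter_base: Filter base: round steel block, 60 mm in diameter, 35 mm high, upright on the bench. Origin at the centre of its underside, z up. Bore in the underside 27 mm wide, 20 mm deep, goes over the nozzle; the underside then rests on the gasket. Recess in the top 50 mm wide, 4 mm deep (floor at z = 31 mm, small drain holes) takes the large disc. Grip its outside.
- large_disc: Large filter disc: grey sintered metal in a bright steel ring, 45 mm in diameter, 12 mm thick, edges chamfered 2 mm, lying flat. Origin at the centre of its underside, z up; both sides alike. Seated, its underside is at z = 31 mm of the base and its top stands 8 mm out of the base. Grip its edge, with the fingertips at least 5 mm above its underside so that they clear the base.
- large_funnel: Large funnel: upright open steel tube, 54 mm in diameter, 72 mm high, foot ring 60 mm wide (lowest 12 mm), rolled rim 58 mm. Origin at the centre of its underside, z up. Counterbore below, 50 mm wide, 7 mm deep, goes over the large disc; seated, it rests on the disc, its underside 36 mm above the origin of the base (1 mm gap). Mouth 48 mm wide inside. Grip the tube's outside.
- lid: Lid of the large funnel: steel cap, 62 mm in diameter, with a black upright knob 16 mm in diameter (z = 12 to 38 mm). Origin at the centre of its underside, z up. The plug below, 43 mm wide, 8 mm high, goes into the funnel's mouth; the flange (z = 8 to 12 mm) then rests on the rim, the origin 64 mm above that of the funnel. It lies plug down, knob up. Grip the knob.
- small_disc: Small filter disc, of the same make but 30 mm in diameter and 10 mm thick: not needed, to be left where it lies. Origin at the centre of its underside.
- small_funnel: Small steel funnel, 41 mm in diameter and 50 mm high: not needed, to be left where it stands. Origin at the centre of its underside.
- amber_flask: Glass conical flask with amber broth, 52 mm in diameter and 85 mm high: a bystander. Origin at the centre of its underside.
There are look-alikes about, which are no part of the job. Leave any red or turquoise look-alike of the filter_base alone.

How it is judged:
On the way, in this order (a step that is already met when the one before it is completed fails the run):
1. the filter base sits over the free nozzle, on the gasket (z of filter_base in the frame of manifold between 0.072 and 0.078 m and horizontal distance between filter_base and manifold below 0.006 m and angle between filter_base's own z axis and vertical below 0.06 rad), for 0.2 s.
2. the large disc lies flat in the recess of the base (all of step 1 and z of large_disc in the frame of filter_base between 0.028 and 0.034 m and horizontal distance between large_disc and filter_base below 0.006 m and angle between large_disc's own z axis and vertical below 0.06 rad), for 0.2 s.
3. the large funnel sits over the disc (all of step 2 and z of large_funnel in the frame of filter_base between 0.033 and 0.039 m and horizontal distance between large_funnel and filter_base below 0.009 m and angle between large_funnel's own z axis and vertical below 0.06 rad), for 0.2 s.
At the end, for the whole second after the job is handed in: Base over the free nozzle (6 mm) on the gasket, large disc in its recess (6 mm), large funnel over the disc (9 mm from the base's centre), lid in the funnel's mouth (6 mm); each within 3 mm of its seated height, upright within 0.06 rad and at rest (all of step 3 and z of lid in the frame of large_funnel between 0.061 and 0.067 m and horizontal distance between lid and large_funnel below 0.006 m and angle between lid's own z axis and vertical below 0.06 rad and linear speed of each of filter_base, large_disc, large_funnel, lid below 0.02 m/s); the robot touches nothing.
It fails at once if the small filter disc is moved by more than 30 mm or tipped over (distance of small_disc from where it was at the start of the episode above 0.03 m or angle between small_disc's own z axis and vertical above 0.5 rad).
It fails at once if the small funnel is moved by more than 30 mm or tipped over (distance of small_funnel from where it was at the start of the episode above 0.03 m or angle between small_funnel's own z axis and vertical above 0.5 rad).
It fails at once if the amber flask is moved by more than 30 mm or tipped over (distance of amber_flask from where it was at the start of the episode above 0.03 m or angle between amber_flask's own z axis and vertical above 0.5 rad).
It fails at once if a part of the filter head is dropped (moves freely at over 0.6 m/s, a fall of about 20 mm) ((contact force between the fingers and filter_base below 0.1 N and linear speed of filter_base above 0.6 m/s) or (contact force between the fingers and large_disc below 0.1 N and linear speed of large_disc above 0.6 m/s) or (contact force between the fingers and large_funnel below 0.1 N and linear speed of large_funnel above 0.6 m/s) or (contact force between the fingers and lid below 0.1 N and linear speed of lid above 0.6 m/s)).
It also fails if it takes over 112 s, if anything falls off the work surface, if the arm or the gripper's body presses on something with over 40 N, if the wrist force passes 120 N, or if a joint passes its speed limit or range.

## Working session

There is one attempt and no reset: what is moved stays moved. The work goes in short steps, Python scripts to look and compute and a shell command to move; the robot and the scene stay as the last step left them, time stands still between calls to the robot, and variables do not carry over. Pictures are saved under pics/ and viewed, at most 14 in all, crops included, and the job is handed in when it is done.

```bash
mkdir -p pics; ls
python3 - <<'E'
from rig import arm
import cv2,numpy as np
for n in("top","side"):
    im=arm.get_image(n); cv2.imwrite(f"pics/{n}0.png",im[:,:,::-1])
    m=arm.camera_model(n); print(n,{k:np.round(v,4).tolist() for k,v in m.items()})
print(arm.get_state(),arm.pinch_z)
E
```

```text
pics
top {'fx': 423.7618, 'fy': 423.7618, 'cx': 275.5338, 'cy': 205.8057, 'dist_coeffs': [-0.1068, 0.0, 0.0, 0.0, 0.0], 'world_from_camera': [[-0.0073, -0.9842, 0.1771, 0.4345], [-0.9998, 0.0104, 0.0163, -0.0689], [-0.0178, -0.177, -0.9841, 0.9757], [0.0, 0.0, 0.0, 1.0]]}
side {'fx': 517.4155, 'fy': 517.4155, 'cx': 277.6178, 'cy': 206.1966, 'dist_coeffs': [-0.0437, 0.0, 0.0, 0.0, 0.0], 'world_from_camera': [[0.9989, -0.0405, 0.0249, 0.5939], [-0.0437, -0.5768, 0.8157, -0.9966], [-0.0187, -0.8159, -0.5779, 0.7308], [0.0, 0.0, 0.0, 1.0]]}
{'time_s': 0.1, 'joint_positions': array([ 1.16835341e+00,  1.24422621e-01,  1.65150896e+00, -2.53141149e-05,
        1.36749887e+00, -8.25974595e-02]), 'qd': array([ 0.00210617, -0.00217546, -0.00404197, -0.00013384, -0.00026081,
       -0.00036472]), 'effort': array([ 1.52439534e-04, -4.18877542e+01, -3.61098325e+01,  7.77381705e-02,
        4.61220962e-02, -5.24820712e-05]), 'eef_pos': array([0.2041667 , 0.61646054, 0.19163802]), 'tool_rot': array([ 1.59239322e-01,  9.87239583e-01, -8.94982630e-04, -2.08641597e-04]), 'wrist_force': array([0.1155204 , 0.31376535, 0.22033183]), 'ft_torque': array([-0.02158954, -0.01710256, -0.04423552]), 'gripper_force': 0.0, 'opening': 0.09496806310431752} 0.0188
```

View pics/top0.png

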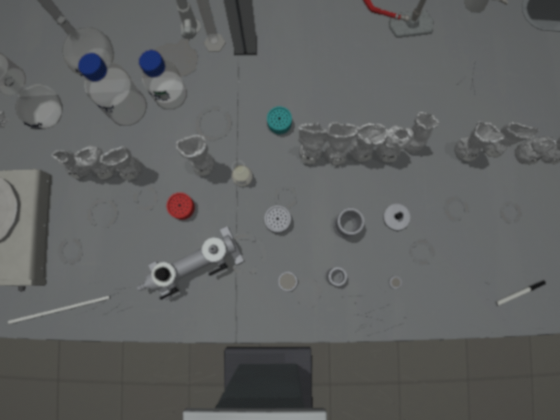

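View pics/side0.png

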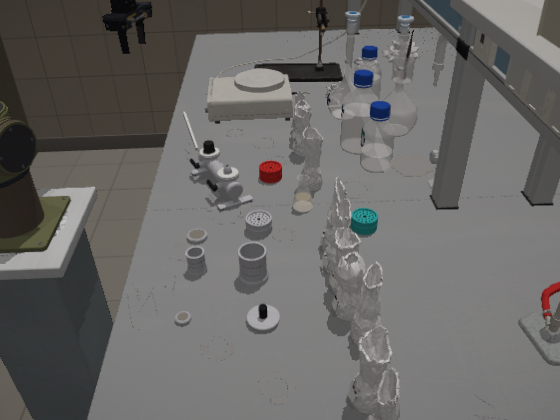

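Top view: the steel drilled block at (277,219) fits filter_base; the red (180,206) and turquoise (280,120) ones are the look-alikes. The large disc (288,282) is bigger than the small one (396,282). The large funnel is at (350,222) and the small one at (338,276). The lid is at (397,217), the free nozzle at (214,249) and the capped nozzle at (162,273). I'll enlarge this to confirm.

```bash
cat > h.py <<'E'
import cv2,numpy as np
from rig import arm
def ray(n,px):
    m=arm.camera_model(n);K=np.array([[m['fx'],0,m['cx']],[0,m['fy'],m['cy']],[0,0,1]])
    u=cv2.undistortPoints(np.array([[px]],float),K,np.array(m['dist_coeffs'],float))[0,0]
    T=np.array(m['world_from_camera']);return T[:3,3],T[:3,:3]@np.array([u[0],u[1],1])
def at(n,px,z):
    o,d=ray(n,px);return o+d*(z-o[2])/d[2]
def proj(n,P):
    m=arm.camera_model(n);K=np.array([[m['fx'],0,m['cx']],[0,m['fy'],m['cy']],[0,0,1]])
    T=np.linalg.inv(np.array(m['world_from_camera']))
    return cv2.projectPoints(np.array([P],float),cv2.Rodrigues(T[:3,:3])[0],T[:3,3],K,np.array(m['dist_coeffs'],float))[0][0,0]
def tri(pt,ps):
    o1,d1=ray('top',pt);o2,d2=ray('side',ps)
    t=np.linalg.lstsq(np.c_[d1,-d2],o2-o1,rcond=None)[0]
    a,b=o1+d1*t[0],o2+d2*t[1];return (a+b)/2,np.linalg.norm(a-b)
E
python3 - <<'E'
import cv2,numpy as np
from h import *
t=cv2.imread('pics/top0.png');s=cv2.imread('pics/side0.png')
cv2.imwrite('pics/tc.png',cv2.resize(t[195:300,145:415],None,fx=2.95,fy=2.95,interpolation=cv2.INTER_CUBIC))
cv2.imwrite('pics/sc.png',cv2.resize(s[135:335,170:320],None,fx=3,fy=3,interpolation=cv2.INTER_CUBIC))
for n,im,rois in(("top",t,dict(base=(262,204,32,32),ld=(275,270,26,26),lf=(332,205,36,36),lid=(382,202,32,32),sf=(326,264,24,24),noz=(198,235,30,30),sd=(388,274,18,18))),
 ("side",s,dict(base=(242,208,34,32),ld=(185,227,24,18),lf=(235,240,36,46),lid=(243,303,40,30)))):
  g=cv2.cvtColor(im,cv2.COLOR_BGR2GRAY)
  for k,(x,y,w,h) in rois.items():
    c=g[y:y+h,x:x+w];th,b=cv2.threshold(c,0,255,cv2.THRESH_OTSU)
    cs,_=cv2.findContours(b,cv2.RETR_EXTERNAL,cv2.CHAIN_APPROX_NONE);q=max(cs,key=cv2.contourArea)
    e=cv2.fitEllipse(cv2.convexHull(q));print(n,k,th,np.round([e[0][0]+x,e[0][1]+y,*e[1],e[2]],1),cv2.boundingRect(q+np.array([x,y])))
E
```

```text
top base 116.0 [276.8 217.6  26.   26.6  76.3] (264, 205, 27, 26)
top ld 112.0 [286.7 280.7  19.6  20.4  20.7] (277, 271, 20, 21)Traceback (most recent call last):
  File "<stdin>", line 12, in <module>
cv2.error: OpenCV(4.12.0) /io/opencv/modules/imgproc/src/shapedescr.cpp:361: error: (-201:Incorrect size of input array) There should be at least 5 points to fit the ellipse in function 'fitEllipseNoDirect'
```

View pics/tc.png

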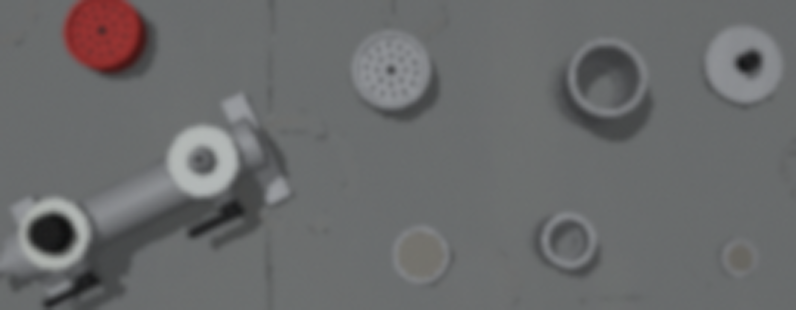

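View pics/sc.png

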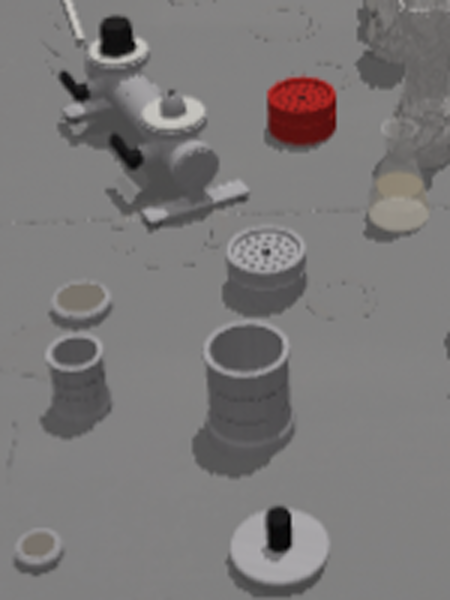

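The crops confirm it. The drilled steel base, the bare free nozzle on its white gasket and the large disc and funnel are all clearly different from the red part and the smaller ones. Next I'll measure them precisely.

```bash
cat >> h.py <<'E'
def fit(im,n,c,hw,thr):
    x,y=c[0]-hw,c[1]-hw;g=cv2.cvtColor(im,cv2.COLOR_BGR2GRAY)[y:y+2*hw,x:x+2*hw]
    g=cv2.resize(g,None,fx=4,fy=4,interpolation=cv2.INTER_CUBIC)
    cs,_=cv2.findContours((g>thr).astype(np.uint8),cv2.RETR_EXTERNAL,cv2.CHAIN_APPROX_NONE);q=max(cs,key=cv2.contourArea)
    e=cv2.fitEllipse(cv2.convexHull(q));return (np.array(e[0])+.5)/4-.5+[x,y],np.array(e[1])/4
E
python3 - <<'E'
from h import *
t=cv2.imread('pics/top0.png');s=cv2.imread('pics/side0.png')
for k,c,hw,z,d in(("base",(277,218),18,.035,60),("ld",(287,281),14,.011,45),("lf",(350,221),19,.072,58),("lid",(397,217),18,.012,62),("gasket",(213,249),16,.075,51),("cap/gasket2",(163,274),14,.075,51),("sf",(338,276),14,.05,41),("sd",(396,282),9,.009,30)):
  for thr in(122,130):
    p,ax=fit(t,'top',c,hw,thr);W=at('top',p,z)
    print(k,thr,np.round(p,1),"diam mm",np.round(ax/423.76*(.97-z)*1000,0),d,"world",np.round(W,4))
for k,c,z in(("base",(258,219),.035),("lf",(252,251),.072),("gasket",(227,172),.075),("lid",(262,318),.012),("ld",(197,235),.011)):
  p,ax=fit(s,'side',c,16 if k!="lid" else 20,130);print('side',k,np.round(p,1),np.round(ax,1),np.round(at('side',p,z),4))
print(np.bincount(cv2.cvtColor(t,cv2.COLOR_BGR2GRAY)[240:260,270:330].ravel()).argmax())
E
```

```text
base 122 [276.9 217.9] diam mm [56. 57.] 60 world [ 0.5763 -0.0563  0.035 ]
base 130 [277.  218.6] diam mm [51. 55.] 60 world [ 0.5746 -0.0565  0.035 ]
ld 122 [285.7 281.2] diam mm [35. 40.] 45 world [ 0.4356 -0.0746  0.011 ]Traceback (most recent call last):
  File "<stdin>", line 5, in <module>
  File "h.py", line 20, in fit
    cs,_=cv2.findContours((g>thr).astype(np.uint8),cv2.RETR_EXTERNAL,cv2.CHAIN_APPROX_NONE);q=max(cs,key=cv2.contourArea)
                                                                                              ~~~^^^^^^^^^^^^^^^^^^^^^^^^
ValueError: max() iterable argument is empty
```

Run:
```python
from h import *
t=cv2.imread('pics/top0.png');s=cv2.imread('pics/side0.png')
G=cv2.cvtColor(t,cv2.COLOR_BGR2GRAY)
for k,c,hw,z,d in(("base",(277,218),18,.035,60),("ld",(287,281),14,.011,45),("lf",(350,221),19,.072,58),("lid",(397,217),18,.012,62),("gasket",(213,249),16,.075,51),("sf",(338,276),14,.05,41),("sd",(396,282),9,.009,30)):
  b=np.median(np.r_[G[c[1]-hw,c[0]-hw:c[0]+hw],G[c[1]-hw:c[1]+hw,c[0]+hw]])
  for dt in (6,10,16):
    try:p,ax=fit(t,'top',c,hw,b+dt)
    except Exception: continue
    W=at('top',p,z)
    print(k,b,dt,np.round(p,1),"diam mm",np.round(ax/423.76*(.97-z)*1000,0),d,"world",np.round(W,4))
for k,c,z in(("base",(258,219),.035),("lf",(252,251),.072),("gasket",(227,172),.075),("lid",(262,318),.012),("ld",(197,235),.011)):
  try:p,ax=fit(s,'side',c,16 if k!="lid" else 20,120);print('side',k,np.round(p,1),np.round(ax,1),np.round(at('side',p,z),4))
  except Exception as e: print(k,'none')
```

```text
base 107.0 6 [276.8 217.6] diam mm [59. 60.] 60 world [ 0.5769 -0.0561  0.035 ]
base 107.0 10 [276.9 217.8] diam mm [58. 59.] 60 world [ 0.5765 -0.0562  0.035 ]
base 107.0 16 [276.9 217.9] diam mm [56. 57.] 60 world [ 0.5762 -0.0563  0.035 ]
ld 108.0 6 [286.8 280.7] diam mm [44. 46.] 45 world [ 0.4368 -0.077   0.011 ]
ld 108.0 10 [286.9 280.7] diam mm [42. 44.] 45 world [ 0.4368 -0.0773  0.011 ]
ld 108.0 16 [285.2 281.3] diam mm [32. 38.] 45 world [ 0.4355 -0.0735  0.011 ]
lf 107.0 6 [350.8 220.1] diam mm [56. 56.] 58 world [ 0.5641 -0.2159  0.072 ]
lf 107.0 10 [350.7 220.2] diam mm [55. 55.] 58 world [ 0.5639 -0.2158  0.072 ]
lf 107.0 16 [350.2 232.3] diam mm [ 3. 12.] 58 world [ 0.5377 -0.2138  0.072 ]
lid 105.0 6 [396.9 215.9] diam mm [59. 63.] 62 world [ 0.5814 -0.3333  0.012 ]
lid 105.0 10 [396.8 216. ] diam mm [58. 61.] 62 world [ 0.5811 -0.3331  0.012 ]
lid 105.0 16 [396.7 216.1] diam mm [56. 60.] 62 world [ 0.5808 -0.3328  0.012 ]
gasket 110.0 6 [212.2 249.6] diam mm [52. 84.] 51 world [0.5031 0.0819 0.075 ]
gasket 110.0 10 [212.1 249.7] diam mm [51. 82.] 51 world [0.5028 0.0821 0.075 ]
gasket 110.0 16 [210.6 250.7] diam mm [52. 70.] 51 world [0.5008 0.0852 0.075 ]
sf 109.0 6 [337.6 275.5] diam mm [39. 41.] 41 world [ 0.4467 -0.1867  0.05  ]
sf 109.0 10 [337.6 275.6] diam mm [38. 40.] 41 world [ 0.4464 -0.1867  0.05  ]
sf 109.0 16 [336.7 272.7] diam mm [25. 29.] 41 world [ 0.4526 -0.185   0.05  ]
sd 106.0 6 [395.4 281.9] diam mm [27. 29.] 30 world [ 0.4309 -0.3229  0.009 ]
sd 106.0 10 [391.3 279.1] diam mm [ 3. 11.] 30 world [ 0.4372 -0.3137  0.009 ]
side base [259. 219.] [36.1 60.4] [ 0.5799 -0.0615  0.035 ]
side lf [245.6 250.9] [ 32.3 106.4] [ 0.5528 -0.2143  0.072 ]
side gasket [231.9 169.9] [34.6 42.9] [0.5174 0.0902 0.075 ]
lid none
side ld [196.3 234.7] [44.2 44.9] [ 0.4377 -0.0788  0.011 ]
```

```bash
python3 -m jog '{"claw":[1,1,1,1,1,1,1,1,1,1,1,1],"dp":[[0.1,-0.2,-0.03],[0.1,-0.2,-0.03],[0.1,-0.2,-0.03],[0.1,-0.2,-0.03],[0.3,-0.5,-0.06],[0.3,-0.5,-0.06],[0.3,-0.5,-0.06],[0.3,-0.5,-0.06],[0.3,-0.5,-0.06],[0.372,-0.673,-0.07],[0.372,-0.673,-0.07],[0.372,-0.673,-0.07]],"twist":[0,0,0,0,0,0,0,0,0,0,0,0]}'
python3 - <<'E'
from h import *
t=cv2.imread('pics/top0.png');s=cv2.imread('pics/side0.png')
for thr in(140,160,175):
  try:
    p,ax=fit(t,'top',(213,249),16,thr);print(thr,np.round(p,1),ax/423.76*.897*1000,np.round(at('top',p,.075),4))
    p,ax=fit(s,'side',(227,172),16,thr);print(np.round(p,1),ax,np.round(at('side',p,.075),4))
  except Exception as e:print(e)
print(np.round([at('side',(258.7,218.6),.035),at('side',(252.2,251.5),.072),at('side',(263,316.5),.012)],4))
E
```

```text
time_s: 1.6
eef_pos: [0.5562, -0.0138, 0.1252]
tool_rot: [0.159, 0.987, 0.0, -0.0]
wrist_force: [1.5, 0.5, -0.3]
opening: 0.0951
gripper_force: 0.0
140 [210.8 250.3] [49.65136091 66.07568729] [0.5016 0.0847 0.075 ]
[223.7 168.6] [16.28650475 29.19321251] [0.497  0.0979 0.075 ]
160 [213.2 249. ] [46.68071332 48.53320499] [0.5043 0.0797 0.075 ]
[224.1 168.6] [15.87957954 27.34298897] [0.498  0.0977 0.075 ]
175 [213.2 249.1] [43.42473811 45.0709425 ] [0.5042 0.0796 0.075 ]
[227.2 171.8] [10.3089819  20.22685623] [0.5062 0.0821 0.075 ]
[[ 0.5792 -0.0599  0.035 ]
 [ 0.5657 -0.2171  0.072 ]
 [ 0.5824 -0.3333  0.012 ]]
```

```bash
python3 -m jog '{"claw":[1,1],"dp":[[0,0,0],[0,0,0]],"twist":[0,0]}'
```

```text
time_s: 1.85
eef_pos: [0.5554, -0.0118, 0.1251]
tool_rot: [0.16, 0.987, 0.0, -0.001]
wrist_force: [-0.9, -0.2, 0.0]
opening: 0.0949
gripper_force: 0.0
```

```bash
python3 -m jog '{"claw":[1,1,1,1,1,1],"dp":[[0.0215,-0.045,-0.03],[0.0215,-0.045,-0.06],[0.0215,-0.045,-0.09],[0.0215,-0.045,-0.116],[0.0215,-0.045,-0.116],[0.0215,-0.045,-0.116]],"twist":[0,0,0,0,0,0]}'
python3 - <<'E'
from h import *
a=arm.get_image('top');b=arm.get_image('side')
A=cv2.resize(a[190:300,200:320,::-1],None,fx=3.3,fy=3.3);B=cv2.resize(b[130:260,190:310,::-1],None,fx=3.3,fy=3.3)
A=cv2.copyMakeBorder(A,0,B.shape[0]-A.shape[0],0,0,0);cv2.imwrite('pics/g1.png',np.hstack([A,B]))
E
```

```text
time_s: 2.6
eef_pos: [0.578, -0.056, 0.0108]
tool_rot: [0.158, 0.987, 0.0, 0.001]
wrist_force: [0.8, -0.5, -0.1]
opening: 0.0951
gripper_force: 0.0
```

View pics/g1.png

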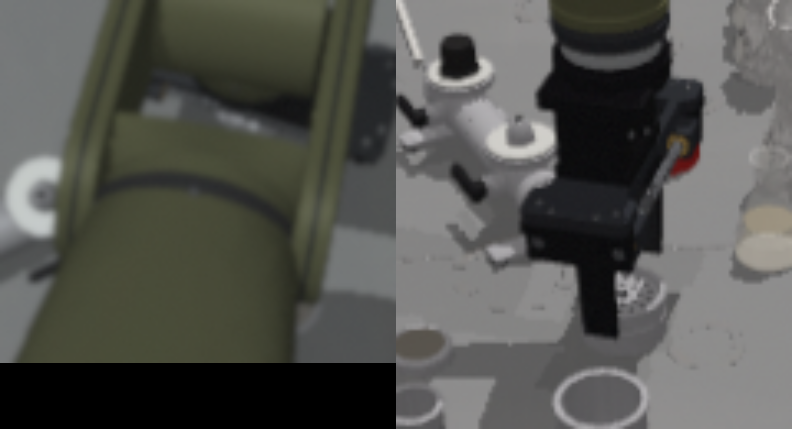

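The side view (right half) shows the near finger at crop (600,300) beside the base centred at about (623,300). That 15 mm offset is what the 18° tilted closing line should give. The arm hides the top view. I'll close and lift.

```bash
python3 -m jog '{"claw":[0,0,0,0,0,0],"dp":[[0,0,0],[0,0,0],[0,0,0],[0,0,0],[0,0,0],[0,0,0]],"twist":[0,0,0,0,0,0]}'
```

```text
time_s: 3.45
eef_pos: [0.5774, -0.0568, 0.0097]
tool_rot: [0.159, 0.987, 0.0, -0.0]
wrist_force: [0.6, -0.2, 0.1]
opening: 0.0579
gripper_force: 30.0
```

```bash
python3 -m jog '{"claw":[0,0,0,0,0,0,0],"dp":[[0,0,0.005],[0,0,0.04],[0,0,0.08],[0,0,0.11],[0,0,0.12],[0,0,0.12],[0,0,0.12]],"twist":[0,0,0,0,0,0,0]}'
python3 - <<'E'
from h import *
b=arm.get_image('side');print(proj('side',arm.get_state()['eef_pos']))
cv2.imwrite('pics/g2.png',cv2.resize(b[110:250,190:330,::-1],None,fx=4,fy=4))
E
```

```text
time_s: 4.32
eef_pos: [0.5761, -0.0567, 0.1275]
tool_rot: [0.159, 0.987, 0.0, -0.002]
wrist_force: [0.3, -0.1, -2.7]
opening: 0.0579
gripper_force: 30.0
[255.51429557 183.3623453 ]
```

View pics/g2.png

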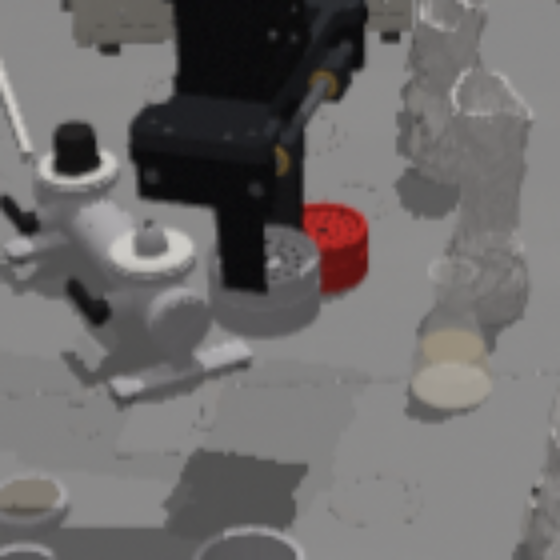

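The base is held level and centred at crop (267,280). I'll carry it to above the nozzle.

```bash
python3 -m jog '{"claw":[0,0,0,0,0,0,0,0],"dp":[[-0.02,0.04,0],[-0.04,0.08,0],[-0.06,0.12,0],[-0.0706,0.1369,0],[-0.0706,0.1369,0],[-0.0706,0.1369,0],[-0.0706,0.1369,0],[-0.0706,0.1369,0]],"twist":[0,0,0,0,0,0,0,0]}'
python3 - <<'E'
from h import *
b=arm.get_image('side');a=arm.get_image('top');print(proj('side',arm.get_state()['eef_pos']))
A=cv2.resize(a[190:310,140:260,::-1],None,fx=3.3,fy=3.3);B=cv2.resize(b[100:220,170:290,::-1],None,fx=3.3,fy=3.3)
cv2.imwrite('pics/g3.png',np.hstack([A,B]))
E
```

```text
time_s: 5.38
eef_pos: [0.5072, 0.0793, 0.1296]
tool_rot: [0.16, 0.987, -0.0, -0.0]
wrist_force: [0.3, 0.8, -2.5]
opening: 0.058
gripper_force: 30.0
[225.79719873 152.60674902]
```

View pics/g3.png

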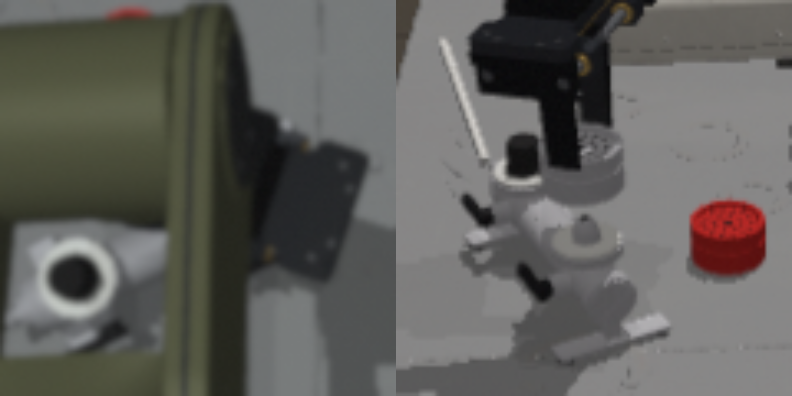

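The side view shows the base centred at crop x≈583 over the gasket (586,241) and nozzle tip (583,220), so it is aligned to about 1 mm. I'll lower it.

```bash
python3 -m jog '{"claw":[0,0,0,0,0,0,0,0],"dp":[[0,0,-0.012],[0,0,-0.024],[0,0,-0.03],[0,0,-0.034],[0,0,-0.038],[0,0,-0.04],[0,0,-0.041],[0,0,-0.041]],"twist":[0,0,0,0,0,0,0,0]}'
```

```text
time_s: 6.48
eef_pos: [0.5069, 0.08, 0.0888]
tool_rot: [0.159, 0.987, 0.0, 0.0]
wrist_force: [-0.9, 0.2, -2.9]
opening: 0.0577
gripper_force: 30.0
```

```bash
python3 -m jog '{"claw":[0,0,0,0,0,0],"dp":[[0,0,-0.001],[0,0,-0.002],[0,0,-0.003],[0,0,-0.004],[0,0,-0.0045],[0,0,-0.0045]],"twist":[0,0,0,0,0,0]}'
```

```text
time_s: 7.22
eef_pos: [0.5068, 0.08, 0.0847]
tool_rot: [0.159, 0.987, -0.0, -0.0]
wrist_force: [-2.7, -0.1, 1.9]
opening: 0.0578
gripper_force: 30.0
```

```bash
python3 -m jog '{"claw":[0,0,0,0],"dp":[[-0.001,0,0],[-0.0015,0,-0.0005],[-0.0015,0,-0.0005],[-0.0015,0,-0.0005]],"twist":[0,0,0,0]}'
```

```text
time_s: 7.72
eef_pos: [0.5067, 0.08, 0.0847]
tool_rot: [0.159, 0.987, 0.0, 0.002]
wrist_force: [3.5, -0.4, 4.7]
opening: 0.0578
gripper_force: 30.0
```

```bash
python3 -m jog '{"claw":[1,1,1,1,1,1,1,1,1,1,1,1],"dp":[[0.0007,0,0],[0.0007,0,0],[0.0007,0,0],[0.0007,0,0],[0,0,0.03],[0,0,0.08],[0,-0.05,0.1],[0,-0.11,0.1],[-0.02,-0.16,0.1],[-0.03,-0.16,0.1],[-0.03,-0.16,0.1],[-0.03,-0.16,0.1]],"twist":[0,0,0,0,0,0,0,0,0,0,0,0]}'
python3 - <<'E'
from h import *
b=arm.get_image('side');a=arm.get_image('top')
A=cv2.resize(a[210:330,140:320,::-1],None,fx=2.2,fy=2.2);B=cv2.resize(b[110:230,170:290,::-1],None,fx=3.3,fy=3.3)
A=cv2.copyMakeBorder(A,0,B.shape[0]-A.shape[0],0,0,0);cv2.imwrite('pics/g4.png',np.hstack([A,B]))
for thr in(120,130,140):
  for n,im,c,hw in(('top',a,(211,246),18),('side',b,(227,157),18)):
    p,ax=fit(im[:,:,::-1].copy(),n,c,hw,thr);print(thr,n,np.round(p,1),ax,at(n,p,.11))
E
```

```text
time_s: 9.22
eef_pos: [0.4756, -0.0789, 0.1836]
tool_rot: [0.158, 0.987, 0.0, 0.0]
wrist_force: [0.4, -0.3, -0.4]
opening: 0.0949
gripper_force: 0.0
120 top [211.2 245.9] [28.60464287 47.79323196] [0.50796817 0.07806281 0.11      ]
120 side [231.2 156.6] [41.37733841 48.04950714] [0.5179756  0.09392728 0.11      ]
130 top [208.  249.4] [27.88902283 36.85821915] [0.50091291 0.08471473 0.11      ]
130 side [231.7 156.5] [40.93106842 48.40120697] [0.51911495 0.09462209 0.11      ]
140 top [208.  250.4] [25.3495369  37.20774841] [0.49886603 0.08450948 0.11      ]
140 side [224. 161.] [15.78224468 30.74678612] [0.50149092 0.07431531 0.11      ]
```

View pics/g4.png

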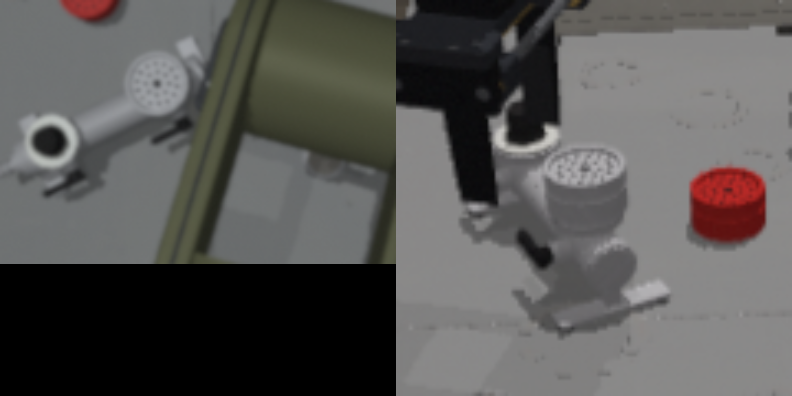

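The base sits level on the gasket: top view crop (156,84), side crop (586,190). Next is the large disc.

```bash
python3 -m jog '{"claw":[1,1,1,1,1,1,1,1],"dp":[[-0.0386,0.0014,-0.05],[-0.0386,0.0014,-0.1],[-0.0386,0.0014,-0.14],[-0.0386,0.0014,-0.16],[-0.0386,0.0014,-0.17],[-0.0386,0.0014,-0.172],[-0.0386,0.0014,-0.172],[-0.0386,0.0014,-0.172]],"twist":[0,0,0,0,0,0,0,0]}'
python3 - <<'E'
from h import *
b=arm.get_image('side');cv2.imwrite('pics/g5.png',cv2.resize(b[170:270,140:260,::-1],None,fx=4,fy=4))
E
```

```text
time_s: 10.32
eef_pos: [0.4376, -0.0788, 0.0128]
tool_rot: [0.159, 0.987, -0.0, 0.001]
wrist_force: [-0.3, 0.4, 0.1]
opening: 0.0952
gripper_force: 0.0
```

View pics/g5.png

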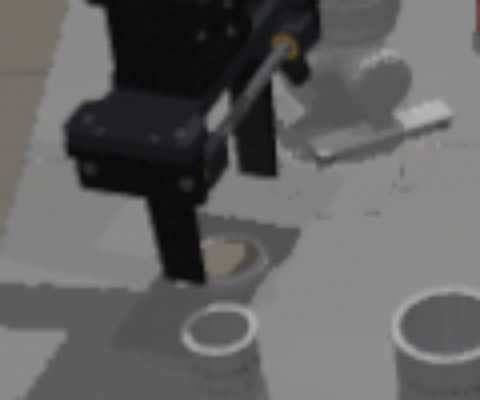

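The disc at crop (230,260) lies between the fingers. I'll go down to 6 mm and close.

```bash
python3 -m jog '{"claw":[1,1,0,0,0,0,0,0,0],"dp":[[-0.0005,0.001,-0.004],[-0.0005,0.001,-0.0063],[-0.0005,0.001,-0.0063],[-0.0005,0.001,-0.0063],[-0.0005,0.001,-0.0063],[-0.0005,0.001,-0.0063],[-0.0005,0.001,-0.0063],[-0.0005,0.001,-0.0063],[-0.0005,0.001,-0.0063]],"twist":[0,0,0,0,0,0,0,0,0]}'
```

```text
time_s: 11.5
eef_pos: [0.4362, -0.0776, 0.0054]
tool_rot: [0.159, 0.987, -0.0, 0.0]
wrist_force: [-0.6, 0.4, -0.6]
opening: 0.0306
gripper_force: 0.0
```

Run:
```python
from h import *
print({k:arm.get_state()[k] for k in('opening','gripper_force')})
b=arm.get_image('side');cv2.imwrite('pics/g6.png',cv2.resize(b[170:270,140:260,::-1],None,fx=4,fy=4))
```

```text
{'opening': 0.03056942496526698, 'gripper_force': 0.0}
```

View pics/g6.png

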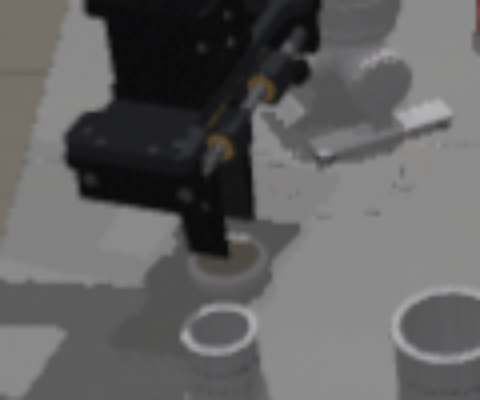

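```bash
python3 - <<'E'
from h import *
d=np.array([-.314,-.949,0])
for e,h,px in(((.4376,-.0788,.0128),.0475,(185,281)),((.4362,-.0776,.0054),.0153,(211,256))):
  for dz in(0,.006,.012,.018,.024):
    P=np.array(e)+d*(h+.006)+[0,0,dz];print(dz,np.round((proj('side',P)-[140,170])*4),'seen',px)
print(arm.get_state()['opening'],arm.get_state()['wrist_force'])
b=arm.get_image('side');r=b[226:246,184:210].astype(int).sum(2)//3
print(r)
E
python3 -m jog '{"claw":[0,0],"dp":[[0,0,0],[0,0,0]],"twist":[0,0]}'
```

```text
0 [186. 316.] seen (185, 281)
0.006 [184. 308.] seen (185, 281)
0.012 [183. 299.] seen (185, 281)
0.018 [182. 290.] seen (185, 281)
0.024 [180. 282.] seen (185, 281)
0 [209. 289.] seen (211, 256)
0.006 [207. 280.] seen (211, 256)
0.012 [206. 272.] seen (211, 256)
0.018 [205. 263.] seen (211, 256)
0.024 [204. 255.] seen (211, 256)
0.026313679631931118 [-0.43858308 -0.17288833 -0.02843514]
[[ 98  74  38  10  11  12  10  11  13  10  11  12  39  77  83  83  83  75
   81  83  83  82  83  83  82  82]
 [ 93  83  46  15  11  15  11  11  12  12  12  10  22  83  91  84  82  82
   83  82  82  83  82  82  83  82]
 [ 83  82  53  21  11  10  11  11  12  12  12  11  10 109 119 107 114 108
   94  84  82  83  82  82  82  82]
 [ 88  83  69  34  11  14  12  13  13  12  11  14  11 115 131 129 142 134
  110  94  87  83  82  82  83  83]
 [ 99  83  82  44  11  12  10  13  11  13  13  13  11  71 100 103 113 116
   96  99  99  87  84  82  83  83]
 [ 94  82  81  47  14  12  13  12  10  10  10  14  11  38  67  72  98 104
   80  81 100  96  87  83  83  82]
 [ 82  83  82  81  60  40  30  19  18  14  12  12  13  
[... 920 characters left out ...]
 138]
 [ 82  82  82  81  84  88  91  92  94  93  95  96  96  96  93  89  89  88
   86  85  84  82 100 125 130 137]
 [ 82  82  82  81  81  84  88  89  91  92  91  91  90  89  89  88  87  86
   85  83  82  82 123 129 130 137]
 [ 81  81  81  82  82  82  82  85  86  88  87  88  87  87  87  85  84  83
   83  82  83  99 125 130 132 137]
 [ 81  82  82  82  82  82  82  82  82  81  82  83  82  83  82  83  82  83
   83  83 100 125 130 129 137 138]
 [ 82  82  82  82  82  82  82  82  81  99 103 104 105 105  96  93  85  83
  100 104 125 130 132 133 137 139]]
time_s: 11.85
eef_pos: [0.4362, -0.0776, 0.0054]
tool_rot: [0.159, 0.987, -0.0, 0.0]
wrist_force: [-0.4, 0.4, 0.1]
opening: 0.003
gripper_force: 0.0
```

Run:
```python
from h import *
d=np.array([-.314,-.949,0])
b=arm.get_image('side');e=arm.get_state()['eef_pos'];o=arm.get_state()['opening'];print(e,o)
for dz in(0,.01,.02):print(dz,proj('side',e+d*(o/2+.006)+[0,0,dz]))
for dz in(0,.01,.02):print('g2',dz,proj('side',np.array([.5761,-.0567,.1275])+d*(.029+.006)+[0,0,dz]),'seen 250.7,182.5')
cv2.imwrite('pics/g7.png',cv2.resize(b[190:260,160:240,::-1],None,fx=7,fy=7,interpolation=cv2.INTER_CUBIC))
```

```text
[ 0.43618888 -0.07756583  0.00535381] 0.001514006074245917
0 [194.73381442 238.23110182]
0.01 [194.23314598 234.73856551]
0.02 [193.72776299 231.21061549]
g2 0 [250.43518518 192.09220921] seen 250.7,182.5
g2 0.01 [250.20110733 188.1154806 ] seen 250.7,182.5
g2 0.02 [249.96467138 184.09633325] seen 250.7,182.5
```

View pics/g7.png

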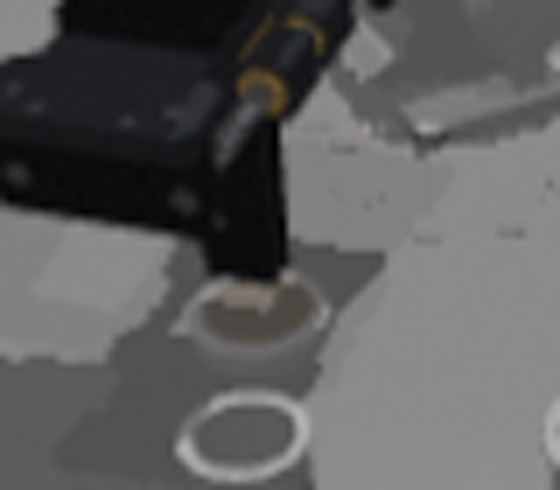

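The tips show up about 23 mm above the reported TCP in all three readings: shut-finger tip at crop (245,280), disc untouched below at (258,315). So the closing went over the disc. I'll open, descend, and find the bench by a gentle touch.

```bash
python3 -m jog '{"claw":[1,1,1,1,1,1,1,1,1,1,1,1],"dp":[[0,0,0],[0,0,0],[0,0,0],[0,0,0],[0,0,0],[0,0,0],[0,0,-0.005],[0,0,-0.01],[0,0,-0.013],[0,0,-0.016],[0,0,-0.016],[0,0,-0.016]],"twist":[0,0,0,0,0,0,0,0,0,0,0,0]}'; python3 -m jog '{"claw":[1,1,1,1],"dp":[[0,0,-0.002],[0,0,-0.003],[0,0,-0.004],[0,0,-0.005]],"twist":[0,0,0,0]}'
```

```text
time_s: 13.4
eef_pos: [0.4363, -0.0776, -0.0106]
tool_rot: [0.159, 0.987, -0.0, 0.0]
wrist_force: [0.7, 0.1, -0.0]
opening: 0.0954
gripper_force: 0.0
time_s: 13.9
eef_pos: [0.4362, -0.0776, -0.0157]
tool_rot: [0.159, 0.987, 0.0, 0.0]
wrist_force: [-0.2, -0.9, -0.6]
opening: 0.0949
gripper_force: 0.0
```

```bash
python3 -m jog '{"claw":[1,1,1,1],"dp":[[0,0,-0.001],[0,0,-0.002],[0,0,-0.003],[0,0,-0.003]],"twist":[0,0,0,0]}';python3 -m jog '{"claw":[1,1,1],"dp":[[0,0,-0.001],[0,0,-0.002],[0,0,-0.002]],"twist":[0,0,0]}'
```

```text
time_s: 14.4
eef_pos: [0.4361, -0.0776, -0.0188]
tool_rot: [0.159, 0.987, 0.0, -0.0]
wrist_force: [-0.4, -0.3, -0.1]
opening: 0.0952
gripper_force: 0.0
time_s: 14.78
eef_pos: [0.4361, -0.0775, -0.0208]
tool_rot: [0.159, 0.987, 0.0, -0.0]
wrist_force: [-0.0, 0.8, -0.3]
opening: 0.0951
gripper_force: 0.0
```

```bash
python3 -m jog '{"claw":[1,1,1],"dp":[[0,0,-0.001],[0,0,-0.002],[0,0,-0.002]],"twist":[0,0,0]}';python3 -m jog '{"claw":[1,1,1],"dp":[[0,0,-0.0005],[0,0,-0.001],[0,0,-0.0015]],"twist":[0,0,0]}'
```

```text
time_s: 15.15
eef_pos: [0.4363, -0.0776, -0.0217]
tool_rot: [0.159, 0.987, 0.0, -0.0]
wrist_force: [-4.1, 0.6, 8.9]
opening: 0.0952
gripper_force: 4.2
time_s: 15.52
eef_pos: [0.4363, -0.0776, -0.0217]
tool_rot: [0.159, 0.987, 0.0, -0.001]
wrist_force: [-10.2, 2.0, 22.8]
opening: 0.0952
gripper_force: 11.5
```

Bench contact is at eef z = -0.0217, so the tips lie 21.7 mm above the reported TCP. I'll raise the tips to 6.3 mm and close.

```bash
python3 -m jog '{"claw":[1,1,0,0,0,0,0,0,0,0],"dp":[[0,0,0.005],[0,0,0.009],[0,0,0.009],[0,0,0.009],[0,0,0.009],[0,0,0.009],[0,0,0.009],[0,0,0.009],[0,0,0.009],[0,0,0.009]],"twist":[0,0,0,0,0,0,0,0,0,0]}'
```

```text
time_s: 16.77
eef_pos: [0.4361, -0.0775, -0.0152]
tool_rot: [0.159, 0.987, 0.0, -0.0]
wrist_force: [-0.7, 1.4, -0.5]
opening: 0.0435
gripper_force: 30.0
```

```bash
python3 -m jog '{"claw":[0,0,0,0,0,0,0,0,0,0,0],"dp":[[0,0,0.03],[0,0,0.08],[0,0,0.13],[0,0,0.14],[0.02,0.04,0.14],[0.04,0.09,0.14],[0.06,0.135,0.14],[0.0691,0.158,0.14],[0.0691,0.158,0.14],[0.0691,0.158,0.14],[0.0691,0.158,0.14]],"twist":[0,0,0,0,0,0,0,0,0,0,0]}'
python3 - <<'E'
from h import *
b=arm.get_image('side');cv2.imwrite('pics/g8.png',cv2.resize(b[110:190,180:280,::-1],None,fx=6,fy=6,interpolation=cv2.INTER_CUBIC))
e=arm.get_state()['eef_pos'];print(e,proj('side',e+[0,0,.0272]))
E
```

```text
time_s: 18.15
eef_pos: [0.5048, 0.0795, 0.1244]
tool_rot: [0.16, 0.987, -0.0, -0.0]
wrist_force: [0.1, 0.1, -0.8]
opening: 0.0432
gripper_force: 30.0
[0.50492566 0.07953149 0.12460133] [224.17976114 144.36568341]
```

View pics/g8.png

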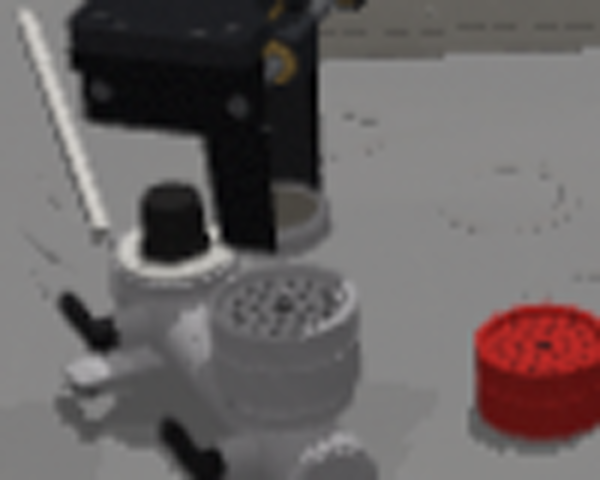

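The disc hangs level with its right edge at crop (330,215), putting its centre at x≈274. The base centre is at x≈284. I'll check the alignment numerically.

Run:
```python
from h import *
from scipy.optimize import brentq
f=lambda u,y,z:brentq(lambda x:proj('side',[x,y,z])[0]-u,.4,.6)
s=lambda c:(c+.5)/6-.5+180
print('base L,R,c',[f(s(c),.08,.110) for c in(210,358,284)],'base low',[f(s(c),.08-.02,.10) for c in(212,358)])
print('disc R',f(s(330),.0795,.149),'-> centre',f(s(330),.0795,.149)-.0225)
```

```text
base L,R,c [0.4787653516590023, 0.5376507890181602, 0.5081994329969326] base low [0.47979239933013845, 0.5373808372025745]
disc R 0.5290943544882607 -> centre 0.5065943544882607
```

```bash
python3 -m jog '{"claw":[0,0,0,0,0,0,0,0],"dp":[[0.0015,0.0005,-0.01],[0.0015,0.0005,-0.02],[0.0015,0.0005,-0.025],[0.0015,0.0005,-0.028],[0.0015,0.0005,-0.03],[0.0015,0.0005,-0.031],[0.0015,0.0005,-0.0315],[0.0015,0.0005,-0.0315]],"twist":[0,0,0,0,0,0,0,0]}'; python3 -m jog '{"claw":[0,0,0,0],"dp":[[0,0,-0.001],[0,0,-0.0015],[0,0,-0.0015],[0,0,-0.0015]],"twist":[0,0,0,0]}'
```

```text
time_s: 19.2
eef_pos: [0.5069, 0.081, 0.0935]
tool_rot: [0.159, 0.987, 0.0, 0.0]
wrist_force: [-0.2, -0.2, -1.7]
opening: 0.0433
gripper_force: 30.0
time_s: 19.7
eef_pos: [0.5068, 0.0809, 0.0919]
tool_rot: [0.159, 0.987, -0.0, 0.0]
wrist_force: [0.6, -0.1, -0.6]
opening: 0.0431
gripper_force: 30.0
```

```bash
python3 -m jog '{"claw":[0,0,0,0],"dp":[[0,0,-0.0005],[0,0,-0.001],[0,0,-0.0015],[0,0,-0.0015]],"twist":[0,0,0,0]}'
```

```text
time_s: 20.2
eef_pos: [0.5068, 0.0809, 0.0908]
tool_rot: [0.159, 0.987, -0.0, -0.0]
wrist_force: [-1.5, 0.5, 3.1]
opening: 0.0431
gripper_force: 30.0
```

```bash
python3 -m jog '{"claw":[0.75,0.75,0.75,0.8,1,1,1,1,1,1,1,1],"dp":[[0,0,0.0005],[0,0,0.0005],[0,0,0.0005],[0,0,0.03],[0,0,0.08],[0.01,-0.05,0.08],[0.02,-0.11,0.08],[0.03,-0.17,0.08],[0.045,-0.23,0.08],[0.055,-0.28,0.08],[0.058,-0.297,0.08],[0.058,-0.297,0.08]],"twist":[0,0,0,0,0,0,0,0,0,0,0,0]}'; python3 -m jog '{"claw":[1,1,1],"dp":[[0,0,0],[0,0,0],[0,0,0]],"twist":[0,0,0]}'
python3 - <<'E'
from h import *
b=arm.get_image('side');a=arm.get_image('top')
A=cv2.resize(a[215:285,170:250,::-1],None,fx=5,fy=5,interpolation=cv2.INTER_CUBIC);B=cv2.resize(b[130:200,187:267,::-1],None,fx=5,fy=5,interpolation=cv2.INTER_CUBIC)
cv2.imwrite('pics/g9.png',np.hstack([A,B]))
E
```

```text
time_s: 21.7
eef_pos: [0.5646, -0.2164, 0.1699]
tool_rot: [0.16, 0.987, 0.0, -0.0]
wrist_force: [0.2, 0.5, -0.1]
opening: 0.0951
gripper_force: 0.0
time_s: 22.08
eef_pos: [0.5648, -0.215, 0.1705]
tool_rot: [0.159, 0.987, 0.0, 0.0]
wrist_force: [0.7, 0.8, 0.3]
opening: 0.095
gripper_force: 0.0
```

View pics/g9.png

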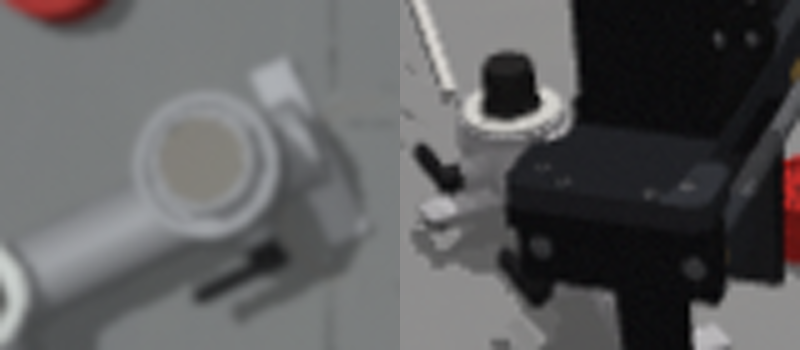

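The top view shows the disc at crop (205,157), concentric in the base's recess. Next is the funnel.

```bash
python3 -m jog '{"claw":[1,1,1,1,1,1,0,0,0,0,0,0],"dp":[[0.0003,-0.0012,-0.05],[0.0003,-0.0012,-0.1],[0.0003,-0.0012,-0.14],[0.0003,-0.0012,-0.157],[0.0003,-0.0012,-0.157],[0.0003,-0.0012,-0.157],[0.0003,-0.0012,-0.157],[0.0003,-0.0012,-0.157],[0.0003,-0.0012,-0.157],[0.0003,-0.0012,-0.157],[0.0003,-0.0012,-0.157],[0.0003,-0.0012,-0.157]],"twist":[0,0,0,0,0,0,0,0,0,0,0,0]}'
```

```text
time_s: 23.68
eef_pos: [0.5651, -0.2171, 0.0134]
tool_rot: [0.159, 0.987, 0.0, -0.0]
wrist_force: [-1.0, 1.0, 0.9]
opening: 0.0539
gripper_force: 30.0
```

```bash
python3 -m jog '{"claw":[0,0,0,0,0,0,0,0,0,0,0,0],"dp":[[0,0,0.02],[0,0,0.07],[0,0,0.12],[0,0,0.1615],[0,0.02,0.1615],[-0.01,0.07,0.1615],[-0.02,0.12,0.1615],[-0.03,0.17,0.1615],[-0.04,0.22,0.1615],[-0.05,0.27,0.1615],[-0.058,0.298,0.1615],[-0.058,0.298,0.1615]],"twist":[0,0,0,0,0,0,0,0,0,0,0,0]}';  python3 -m jog '{"claw":[0,0,0],"dp":[[0,0,0],[0,0,0],[0,0,0]],"twist":[0,0,0]}'
python3 - <<'E'
from h import *
b=arm.get_image('side');a=arm.get_image('top')
A=cv2.resize(a[215:285,170:250,::-1],None,fx=5,fy=5,interpolation=cv2.INTER_CUBIC);B=cv2.resize(b[90:190,177:277,::-1],None,fx=4,fy=4,interpolation=cv2.INTER_CUBIC)
A=cv2.copyMakeBorder(A,0,50,0,0,0);cv2.imwrite('pics/g10.png',np.hstack([A,B]))
e=arm.get_state()['eef_pos']
for z in(-.0134,):print(e,proj('side',e+[0,0,z]))
g=cv2.cvtColor(b,cv2.COLOR_RGB2GRAY)
for r in range(130,176,3):print(r,g[r,202:256:1])
E
```

```text
time_s: 25.18
eef_pos: [0.5053, 0.0827, 0.1734]
tool_rot: [0.157, 0.988, -0.0, -0.001]
wrist_force: [-0.4, -0.2, -0.8]
opening: 0.0536
gripper_force: 30.0
time_s: 25.55
eef_pos: [0.5072, 0.0799, 0.1747]
tool_rot: [0.16, 0.987, -0.0, -0.0]
wrist_force: [-1.1, 0.3, -1.5]
opening: 0.0537
gripper_force: 30.0
[0.50728321 0.08010319 0.17484294] [224.88135571 140.55517966]
130 [133 133 133 134 134 134 134 135 134 134  99  84  51  18  13  10   9  13
  10  10   9  11  43  79  85  84  83  82  82  83  81  79  73  70 128 136
 136 136 112 106 114 132 135 135 136 135 136 135 135 135 135 135 134 134]
133 [133 133 133 133 133 133 132 133 133 132 115  91  77  75  82  77  70  69
  68  57  45  43  43  77  80  82  69  79  68  80  82  81  81  79 112 133
 136 135 134 133 133 130 133 135 135 135 135 135 135 135 136 135 135 136]
136 [133 134 133 133 133 133 133 134 133 132 102  85  85  85  84  85  85  86
  86  86  85  85  85  84  85  85  84  83  83  82  82  82  82  86  95 114
 133 136 136 136 135 136 135 136 136 136 136 136 136 135 136 136 136 136]
139 [133 132 134 134 130 128 127 127 130 122  95  94  93  9
[... 2152 characters left out ...]
133 133 133 133 133 133 134]
169 [107 106 105 103  96  86  85  92 104 113 125 134 135  99  92  90  89  88
  86  86  87  85  85  84  85  85  86  86  86  86  87  87  88  89 104  87
  81  84 120 132 133 133 134 133 133 133 133 133 133 133 134 133 133 133]
172 [ 84  83  80  79  79  79  80  79  81  89  98 109 115 107  89  86  85  86
  86  87  86  86  86  89  88  86  84  85  84  83  84  84  84  83  82  81
  82  87 115 125 125 131 132 132 131 131 131 131 131 131 134 133 134 133]
175 [ 79  79  79  79  79  78  79  78  79  77  80  85  91  92  90  86  86  86
  85  85  86  86  85  85  85  86  86  86  85  84  84  83  84  83  84  84
  85 122 125 126 125 125 126 125 126 126 125 125 125 125 126 125 132 133]
```

```bash
python3 -m jog '{"claw":[0,0,0,0,0,0,0,0,0,0],"dp":[[0.001,0.0007,-0.01],[0.001,0.0007,-0.02],[0.001,0.0007,-0.03],[0.001,0.0007,-0.036],[0.001,0.0007,-0.04],[0.001,0.0007,-0.043],[0.001,0.0007,-0.044],[0.001,0.0007,-0.045],[0.001,0.0007,-0.046],[0.001,0.0007,-0.046]],"twist":[0,0,0,0,0,0,0,0,0,0]}'; python3 -m jog '{"claw":[0,0,0,0],"dp":[[0,0,-0.001],[0,0,-0.002],[0,0,-0.0025],[0,0,-0.0025]],"twist":[0,0,0,0]}'
```

```text
time_s: 26.9
eef_pos: [0.5081, 0.0814, 0.1289]
tool_rot: [0.159, 0.987, -0.0, 0.0]
wrist_force: [0.4, -0.1, -1.8]
opening: 0.0537
gripper_force: 30.0
time_s: 27.4
eef_pos: [0.5081, 0.0814, 0.1263]
tool_rot: [0.159, 0.987, -0.0, -0.0]
wrist_force: [1.2, 0.7, -1.0]
opening: 0.0536
gripper_force: 30.0
```

Free entry: the underside is now below the disc's top. I'll go down the last 2 mm.

```bash
python3 -m jog '{"claw":[0,0,0,0,0],"dp":[[0,0,-0.0005],[0,0,-0.001],[0,0,-0.0015],[0,0,-0.002],[0,0,-0.0022]],"twist":[0,0,0,0,0]}'
```

```text
time_s: 28.02
eef_pos: [0.5082, 0.0814, 0.1244]
tool_rot: [0.159, 0.987, -0.0, 0.0]
wrist_force: [-0.8, -0.0, 0.0]
opening: 0.0535
gripper_force: 30.0
```

```bash
python3 -m jog '{"claw":[0,0,0],"dp":[[0,0,-0.0005],[0,0,-0.001],[0,0,-0.001]],"twist":[0,0,0]}'
```

```text
time_s: 28.4
eef_pos: [0.5082, 0.0814, 0.1243]
tool_rot: [0.159, 0.987, -0.0, 0.0]
wrist_force: [-3.7, -0.0, 4.6]
opening: 0.0532
gripper_force: 30.0
```

```bash
python3 -m jog '{"claw":[1,1,1,1,1,1,1,1,1,1,1,1],"dp":[[0,0,0.0005],[0,0,0.0005],[0,0,0.0005],[0,0,0.0005],[0,0,0.04],[0,0,0.08],[0,-0.05,0.08],[0.02,-0.11,0.08],[0.03,-0.17,0.08],[0.04,-0.23,0.06],[0.05,-0.29,0.04],[0.06,-0.35,0.02]],"twist":[0,0,0,0,0,0,0,0,0,0,0,0]}'; python3 -m jog '{"claw":[0.5,0.5,0.5,0.5],"dp":[[0.014,-0.05,-0.01],[0.014,-0.062,-0.03],[0.014,-0.062,-0.05],[0.014,-0.062,-0.05]],"twist":[0,0,0,0]}'
python3 - <<'E'
from h import *
b=arm.get_image('side');a=arm.get_image('top')
A=cv2.resize(a[210:290,165:245,::-1],None,fx=5,fy=5,interpolation=cv2.INTER_CUBIC);B=cv2.resize(b[120:220,187:267,::-1],None,fx=4,fy=4,interpolation=cv2.INTER_CUBIC)
cv2.imwrite('pics/g11.png',np.hstack([A,B]))
print(arm.get_state()['eef_pos'])
E
```

```text
time_s: 29.9
eef_pos: [0.5676, -0.2663, 0.144]
tool_rot: [0.159, 0.987, 0.0, 0.0]
wrist_force: [1.2, 1.3, 0.4]
opening: 0.0953
gripper_force: 0.0
time_s: 30.4
eef_pos: [0.5796, -0.3237, 0.0913]
tool_rot: [0.159, 0.987, 0.001, -0.003]
wrist_force: [0.6, 1.1, 0.1]
opening: 0.0605
gripper_force: 0.0
[ 0.58137459 -0.32470154  0.09452198]
```

```bash
python3 -m jog '{"claw":[0.5,0.5],"dp":[[0,0,0],[0,0,0]],"twist":[0,0]}'
python3 - <<'E'
from h import *
a=arm.get_image('top')[:,:,::-1].copy();b=arm.get_image('side')[:,:,::-1].copy()
P=[.508,.081,.183]
for n,im in(('top',a),('side',b)):
  c=np.round(proj(n,P)).astype(int);print(n,'pred',proj(n,P))
  for thr in(118,126,134,142,150):
    try:p,ax=fit(im,n,c,20,thr);print(thr,np.round(p,1),np.round(ax,1),np.round(at(n,p,.183),4))
    except Exception:pass
  g=cv2.cvtColor(im,cv2.COLOR_BGR2GRAY);print(g[c[1],c[0]-20:c[0]+20]);print(g[c[1]-20:c[1]+20,c[0]])
E
```

```text
time_s: 30.75
eef_pos: [0.582, -0.326, 0.0959]
tool_rot: [0.159, 0.987, -0.0, 0.001]
wrist_force: [-0.5, 0.3, 0.1]
opening: 0.0478
gripper_force: 0.0
top pred [203.21233949 242.66285163]
118 [198.5 239.7] [42.5 57. ] [0.5136 0.09   0.183 ]
126 [199.7 247.2] [31.  41.8] [0.4995 0.0875 0.183 ]
134 [199.6 247.2] [30.  41.6] [0.4995 0.0878 0.183 ]
142 [199.4 247.4] [29.2 41.5] [0.4991 0.0881 0.183 ]
150 [192.  259.8] [ 5.7 14.9] [0.4759 0.1016 0.183 ]
[120 120 120 121 124 133 143 138 112  82  68  66  67  69  70  72  75  77
  77  77  77  78  77  77  78  82  92 105 116 121 124 126 134 148 150 127
  93  70  68  73]
[121 121 121 121 122 126 138 147 137 108  80  71  71  72  74  77  79  79
  79  78  77  77  77  77  77  79  79  80  82  82  79  78  76  93 124 145
 139 118 110 111]
side pred [224.4930341  132.07324958]
[55 55 55 55 55 54 55 40 33 31 32 31 30 32 31 31 32 31 30 32 32 31 30 31
 31 31 32 32 32 31 31 30 31 31 31 30 32 32 30 31]
[54 47 32 31 33 31 31 31 29 31 31 30 30 32 32 30 32 31 30 32 32 31 31 31
 31 32 31 31 30 31 32 33 34 46 53 51 49 36 33 38]
```

```bash
python3 -m jog '{"claw":[0.5,0.5,0.5,0.5,0.5,0,0,0,0,0,0],"dp":[[0,-0.0072,-0.04],[0,-0.0072,-0.08],[0,-0.0072,-0.095],[0,-0.0072,-0.1016],[0,-0.0072,-0.1016],[0,-0.0072,-0.1016],[0,-0.0072,-0.1016],[0,-0.0072,-0.1016],[0,-0.0072,-0.1016],[0,-0.0072,-0.1016],[0,-0.0072,-0.1016]],"twist":[0,0,0,0,0,0,0,0,0,0,0]}'
```

```text
time_s: 32.22
eef_pos: [0.5816, -0.3334, -0.0066]
tool_rot: [0.159, 0.987, 0.0, 0.0]
wrist_force: [-0.8, -0.2, 2.4]
opening: 0.0156
gripper_force: 30.0
```

```bash
python3 -m jog '{"claw":[0,0,0,0,0,0,0,0,0,0,0,0],"dp":[[0,0,0.02],[0,0,0.07],[0,0,0.12],[0,0.01,0.17],[-0.01,0.05,0.2],[-0.02,0.1,0.215],[-0.03,0.15,0.215],[-0.035,0.2,0.215],[-0.045,0.25,0.215],[-0.055,0.3,0.215],[-0.06,0.34,0.215],[-0.06,0.34,0.215]],"twist":[0,0,0,0,0,0,0,0,0,0,0,0]}';  python3 -m jog '{"claw":[0,0,0,0,0,0],"dp":[[-0.01,0.05,0],[-0.0148,0.0747,0],[-0.0148,0.0747,0],[-0.0148,0.0747,0],[-0.0148,0.0747,0],[-0.0148,0.0747,0]],"twist":[0,0,0,0,0,0]}'
python3 - <<'E'
from h import *
b=arm.get_image('side')
cv2.imwrite('pics/g12.png',cv2.resize(b[80:180,170:280,::-1],None,fx=6,fy=6,interpolation=cv2.INTER_CUBIC))
e=arm.get_state()['eef_pos'];print(e,(proj('side',e+[0,0,.0186])-[170,80])*6, (proj('side',[e[0],e[1],.183])-[170,80])*6)
E
```

```text
time_s: 33.72
eef_pos: [0.5209, 0.0085, 0.209]
tool_rot: [0.157, 0.988, 0.0, 0.001]
wrist_force: [1.1, 0.1, -1.0]
opening: 0.0152
gripper_force: 30.0
time_s: 34.48
eef_pos: [0.5068, 0.0804, 0.208]
tool_rot: [0.16, 0.987, -0.0, -0.0]
wrist_force: [-0.8, 0.6, -0.7]
opening: 0.0154
gripper_force: 30.0
[0.50671618 0.08055597 0.20795674] [314.63075888 209.46166785] [323.57332955 313.09659792]
```

View pics/g12.png

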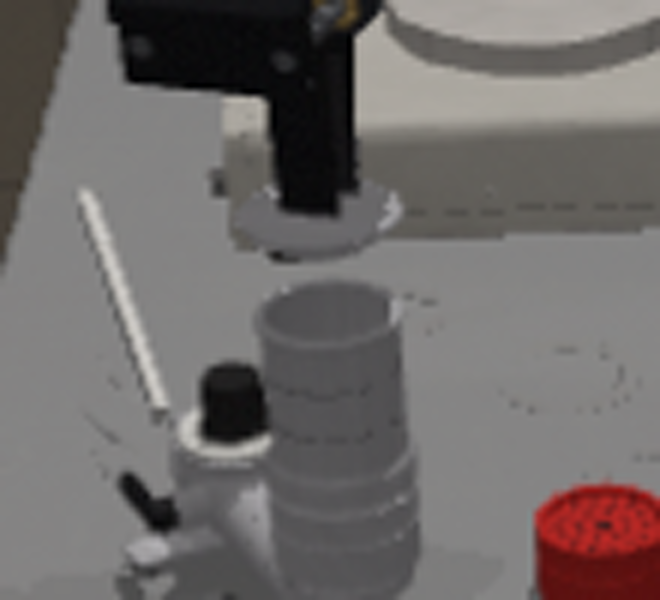

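The lid hangs level, with its flange centred at crop x≈320. The funnel rim is centred at (329.5,314). Both are about 2 mm to +x of the points predicted from the tool (314.6 and 323.6), so the lid is aligned with the funnel. I'll lower it.

```bash
python3 -m jog '{"claw":[0,0,0,0,0,0,0,0,0,0],"dp":[[0,0.0004,-0.01],[0,0.0004,-0.02],[0,0.0004,-0.026],[0,0.0004,-0.029],[0,0.0004,-0.031],[0,0.0004,-0.032],[0,0.0004,-0.033],[0,0.0004,-0.034],[0,0.0004,-0.035],[0,0.0004,-0.035]],"twist":[0,0,0,0,0,0,0,0,0,0]}'; python3 -m jog '{"claw":[0,0,0,0],"dp":[[0,0,-0.001],[0,0,-0.002],[0,0,-0.003],[0,0,-0.003]],"twist":[0,0,0,0]}'
```

```text
time_s: 35.78
eef_pos: [0.5065, 0.0816, 0.1729]
tool_rot: [0.159, 0.987, -0.0, -0.0]
wrist_force: [-0.6, -0.2, -1.6]
opening: 0.0152
gripper_force: 30.0
time_s: 36.28
eef_pos: [0.5065, 0.0816, 0.1698]
tool_rot: [0.159, 0.987, -0.0, -0.0]
wrist_force: [-0.3, 0.2, -0.7]
opening: 0.0152
gripper_force: 30.0
```

The plug has entered freely. Now the last millimetres.

```bash
python3 -m jog '{"claw":[0,0,0,0],"dp":[[0,0,-0.0005],[0,0,-0.001],[0,0,-0.0015],[0,0,-0.0015]],"twist":[0,0,0,0]}'; python3 -m jog '{"claw":[0,0,0],"dp":[[0,0,-0.0005],[0,0,-0.0008],[0,0,-0.0008]],"twist":[0,0,0]}'
```

```text
time_s: 36.78
eef_pos: [0.5066, 0.0817, 0.1684]
tool_rot: [0.159, 0.987, -0.0, -0.0]
wrist_force: [0.1, -0.5, -0.9]
opening: 0.0154
gripper_force: 30.0
time_s: 37.15
eef_pos: [0.5068, 0.0817, 0.1684]
tool_rot: [0.159, 0.987, 0.0, 0.0]
wrist_force: [-1.2, -0.5, 2.6]
opening: 0.0157
gripper_force: 30.0
```

It makes contact at exactly the seated height. I'll release and retreat.

```bash
python3 -m jog '{"claw":[0.5,0.5,0.5,0.5,0.5,0.5,0.5,0.5,0.5,0.5,0.5,0.5],"dp":[[0,0,0.0005],[0,0,0.0005],[0,0,0.0005],[0,0,0.0005],[0,0,0.03],[0,0,0.07],[0,-0.03,0.09],[0,-0.09,0.09],[0,-0.15,0.09],[0,-0.2,0.09],[0,-0.2,0.09],[0,-0.2,0.09]],"twist":[0,0,0,0,0,0,0,0,0,0,0,0]}'
python3 - <<'E'
from h import *
a=arm.get_image('top')[:,:,::-1].copy();b=arm.get_image('side')[:,:,::-1].copy()
P=[.5072,.0815,.187]
for n,im in(('top',a),('side',b)):
  c=np.round(proj(n,P)).astype(int);print(n,'flange pred',proj(n,P),'knob top pred',proj(n,[.5072,.0815,.213]))
  h=20;g=cv2.cvtColor(im,cv2.COLOR_BGR2GRAY)[c[1]-h:c[1]+h,c[0]-h:c[0]+h]
  M=cv2.moments((g[4:36,8:32]<45).astype(np.uint8),True);print('knob dark blob',M['m00'],M['m10']/max(M['m00'],1)+c[0]-h+8,M['m01']/max(M['m00'],1)+c[1]-h+4)
  print(g[h]);print(g[:,h]);print(g[:,h-8])
E
```

```text
time_s: 38.65
eef_pos: [0.5065, -0.1181, 0.2576]
tool_rot: [0.159, 0.987, 0.0, -0.0]
wrist_force: [0.4, 0.1, 0.1]
opening: 0.0477
gripper_force: 0.0
top flange pred [202.54394133 242.89493628] knob top pred [199.86373745 241.5916819 ]
knob dark blob 17.0 202.8235294117647 244.1764705882353
[120 120 121 129 144 159 168 171 172 173 172 170 159 130  88  56  44  44
  46  45  43  38  42  71 105 132 154 167 174 175 174 173 172 171 170 159
 127  90  73  72]
[122 122 122 122 129 143 159 167 168 169 170 170 170 170 170 160 133  94
  60  46  43  42  38  33  54  93 134 160 170 173 174 174 174 174 174 172
 166 147 122 110]
[121 122 121 121 122 122 127 139 154 166 171 173 172 173 172 173 171 169
 165 161 159 160 164 168 169 168 169 168 169 168 169 169 169 168 164 158
 155 156 153 146]
side flange pred [224.02139692 130.43103469] knob top pred [223.13892675 120.17220524]
knob dark blob 291.0 218.00687285223367 124.39862542955328
[  9  11  11  11  13  13  11  10  12   9  11   9 160 173 174 167 132  71
  29  17  12  22  46  98 165 173 173 173 174 174 174 173 174 146 138 137
 114 108 116 135]
[ 15  18  18  17  20  18  20  19  20  19  19  20  21  22  19  21  21  20
  19  15  12  60 136 175 175 172 159 102  85  83  85  86  86  87  85  83
  77  86  87  88]
[ 19  22  19  21  21  20  19  19  21  19  20  20  19  19  18  19  18  32
  93 158 160 156 129 124  92  89  68  28  23  13  12  34  72  83  78  85
  85  85  85  85]
```

```bash
python3 -c "
from rig import arm
print(arm.sign_off())"
```

```text
the job is handed in; nothing more can be done
None
```

I built the filter head on the free nozzle (base, large disc, large funnel, lid) and handed the job in at about 39 s. Each part touched down at its expected seated height, but hand-in returned no verdict.

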